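# Set the drilling template on the binding jig's two pins

### The job

Lift the red drilling template by its wooden handle and put it on the binding jig so that both steel pins come up through its two holes, lowering it by hand until it lies flush on the board before you let go. Where the pins are clamped along their slots is not known exactly, so feel for them gently: never press or push the template against the jig with 40 N or more, and leave the other things on the desk where they are.

Things in the scene. Friction and masses are not known exactly. Their poses are not given: they have to be found in the camera images.
- template: Drilling template: flat red plate 90 (x) x 170 (y) x 10 (z) mm with a wooden handle block on its middle, 0.3 to 0.55 kg. Origin: centre of the underside; z up. Starts flat on the desk. Symmetrical: either way round on the pins will do. The ten flat brass guide bushes along its long edges are not the holes. At rest on the jig its origin is 15 mm above the jig's.
- template_handle (a point): Middle of the template's light-wood handle block, 30 mm above the template's underside. The block is 24 (x) x 64 (y) mm and runs from 10 to 50 mm above the underside; grasp it across its 24 mm, fingers closing along the template's x.
- template_hole_a (a point): Centre, at the underside, of one of the template's two rectangular through holes, 12 mm (x) x 15 mm (y), at x = 0, y = -60 mm.
- template_hole_b (a point): The other through hole, 12 (x) x 15 (y) mm, at x = 0, y = +60 mm.
- jig: Binding jig, fixed to the desk: birch plywood board 160 (x) x 220 (y) x 15 (z) mm; origin: centre of the underside, z up. Two upright steel pins rise 20 mm from two black slots in it, so their tops are 35 mm above the origin. A rail 8 mm wide and 8 mm high runs along the board's +x edge, at x = 72 to 80 mm.
- jig_slot_a (a point): Middle of the black slot at x = 0, y = -60 mm, on the board's upper face; 50 mm long along the jig's x. NOT the pin's place: the pin, 10 mm diameter, flat-topped with its edge barely broken, stands in the slot anywhere from x = -18 to +18 mm (unreported: look or feel for it). It is clamped fast and does not give under permitted forces.
- jig_slot_b (a point): Middle of the other slot, at x = 0, y = +60 mm. Its pin is the same and stands on the same bar, so both pins always have the same x in the jig's frame and are 120 mm apart.
- mug: Bystander: blue mug, 80 mm across, 95 mm high; origin: centre of its underside.
- glue: Bystander: yellow glue stick standing upright, 28 mm across, 85 mm high; origin: centre of its underside.
- tape: Bystander: roll of paper tape lying flat, 68 mm across, 19 mm high; origin: centre of its underside.
- stapler: Bystander: black stapler 45 x 150 x 46 mm, long along its y; origin: centre of its underside.
- glasses: Bystander: red-framed glasses, about 125 x 126 x 36 mm; origin: on the desk under the bridge, arms along its +x.
- notes: Bystander: yellow block of notes 76 x 76 x 30 mm; origin: centre of its underside.
Things that resemble listed ones, but are neither listed nor needed, are in the scene too. Several things look just like the template: the one meant starts nearest to the robot's base.

How it is judged (in metres and radians):
On the way, in this order (a step that is already met when the one before it is completed fails the run):
1. the template is lifted clear of the desk (height (world z) of template above 0.045 m), for 0.2 s.
2. the template is down on the board over both pins while the fingers still hold it (z of template in the frame of jig below 0.0175 m and x of template in the frame of jig between -0.022 and 0.022 m and y of template in the frame of jig between -0.005 and 0.005 m and contact force between the fingers and template above 1 N), for 0.1 s.
At the end, for the whole second after the job is handed in: The template lies flat and at rest on the jig's board with both pins through its holes: its underside within 1.5 mm of the board's upper face, its centre within 21 mm of the jig's along the slots and 4 mm across them, turned and tilted by less than 0.05 and 0.025 rad, and let go (z of template in the frame of jig between 0.012 and 0.0165 m and x of template in the frame of jig between -0.021 and 0.021 m and y of template in the frame of jig between -0.004 and 0.004 m and angle between the x axis of template and the x axis of jig, either way round below 0.05 rad and angle between template's own z axis and vertical below 0.025 rad and linear speed of template below 0.01 m/s and contact force between the fingers and template below 0.05 N); the robot touches nothing.
It fails at once if the template is pressed or pushed against the jig or its pins with 40 N or more (contact force between template and jig above 40 N).
It fails at once if a bystander is moved by more than 20 mm (distance of any of mug, glue, tape, stapler, glasses, notes from where it was at the start of the episode above 0.02 m).
It also fails if it takes over 67 s, if anything falls off the work surface, if the arm or the gripper's body presses on something with over 40 N, if the wrist force passes 120 N, or if a joint passes its speed limit or range.

### The arm

A 6-joint arm with a two-finger parallel gripper is mounted at the origin on the work surface. World frame = base frame: x ahead of the robot, y to its left, z up, the work surface at z = 0. Lengths are in m, angles in degrees, forces in N, time in s.
With the tool pointing down it reaches from about 0.3 to 0.75 m from the base axis. Payload 8.5 kg.
Tool frame: the origin (TCP) lies midway between the tips of the shut fingers; the grasp point (between the pads) lies 19 mm behind it (env.tcp_to_grasp is the z of the grasp point in the tool frame, in m); z points along the fingers, y is the line along which they close (so a half turn about z gives the same grasp; the last joint's range is limited). The gripper opens to 85 mm and grips with 20 to 120 N. Pads are 22 mm wide; open, the fingers measure 114 mm over their backs; the gripper's body (76 mm by 85 mm) begins 54 mm behind the grasp point. The pads swing forward as they close: fully open they stand 13 mm farther back than shut.
Start: joints at [64.899, 21.807, 74.336, -0, 83.858, -12.336], TCP at [0.122, 0.536, 0.231] pointing down, gripper open.
Joint ranges: [-178.18, 178.18], [-50.72, 133.34], [12.68, 142.11], [-81.47, 261.47], [9.98, 163.14], [-165.26, 165.26]. Speed limits (degrees/s): [136.94, 136.94, 180, 180, 180, 180].

### API

Orientations are given as a 3x3 rotation matrix whose columns are the frame's x, y, z axes.
In Python, from rig import env, imaging, job, models gives the robot as it stands. The module is installed in compiled form; this text tells all that it offers.
- The arm moves only by the tool jog_arm, never from a script. Its argument "plan" is text: rows parted by semicolons, each of 7 numbers parted by spaces: the turn, a rotation vector about the tool's x, y, z in degrees, then the shift along the tool's x, y, z in cm, then the closure in counts, from 0 (fully open) to 255 (shut). In form: rx ry rz x y z claw; .... A call has 1 to 10 rows; each row shifts and turns the commanded pose from where the row before left it, along the tool's axes as they then stand; what a row does not reach is not made up. A row lasts 1/12 s, in which the tool goes at most 41.7 mm and 7.16 degrees, less where a joint would pass 70% of its speed; a pose out of reach is approached as far as the arm can. A call with a gripper value outside its range is refused whole. The fingers move at their own pace and stop on an object; "grip_force" is the grip in N (left out, the last holds). Time passes only in rows, so rows that do not move let the fingers close. It gives the time, the measured TCP pose, the force, the opening and the grip force at its end, in the units of the state.
- env.observe(): the state, without advancing time (a new reading comes with each control period).
- imaging.get_image(name): name is "scene" or "top" or "wrist"; returns a dict with "pixels" (400x640x3 uint8, red, green, blue), "depth" (400x640 float32, m along the optical axis (not along the pixel's ray), 0 where there is no reading), "fov_y" (degrees; the focal length in pixels is half the picture's height over the tangent of half this angle, whatever the lens; pixels are square), "cx", "cy" (the principal point, pixels), "world_from_camera" (4x4, takes a point from camera to world coordinates). Camera axes: x right, y down, z forward; pixel columns grow to the right and rows downward; lengths in m; the calibration is good to about 2 mm. A picture is of the moment at which its call begins.
- job.close_job(): hands the job in; it is judged then, once.
Trained networks look in the newest picture that a camera, given by its name, has taken for a name from the list of things; names that differ only in an ending like _2 or _b are one class to them, and where a whole thing is asked for, a point or a joint stands for the part that bears it (a point fixed in the world has none). Each returns a list of dicts, best first, with "confidence" (0 to 1); they miss things now and then, are a little off and sometimes report something else, mostly with a low value. They report only what shows in the picture. A call takes as long as a camera call. They do not tell look-alikes from the thing itself.
- models.outline_of(camera, query): "region" (400x640 bool, what is visible of it) and "bbox" ([centre column, centre row, width, height] in pixels, round what is visible of it).
- models.tip_of(camera, query): "at" ([column, row] in pixels: a listed point, or the origin of a listed thing).
The state is a dict: "time_s": time; "q": joint angles; "qvel": joint speeds; "joint_efforts": joint torques, N m; "position": TCP position; "tool_rot": TCP orientation; "ft_force": force on the tool from outside, world axes, zero at the start; "wrist_torque": the same for the moment, N m; "grip_width": finger opening in m; "gripper_force": force on a finger pad.
Only numpy, scipy, OpenCV 4.12 (cv2) and the standard library are available. Lean on these libraries where they do the work, as an engineer would, in place of code of your own. Each camera call takes 0.05 s, during which the arm holds its last target. There are 200 camera calls.

## Working session

There is one attempt and no reset: what is moved stays moved. The work goes in short steps, Python scripts to look and compute and a tool call to move; the robot and the scene stay as the last step left them, time stands still between calls to the robot, and variables do not carry over. Pictures are saved under pics/ and viewed, at most 10 in all, crops included, and the job is handed in when it is done.

Besides the shell and the picture viewer there is one more tool, called as a command line: name --argument value ..., lists and objects as JSON in quotes. jog_arm: Moves the arm, as the interface text tells. Its arguments: {"type":"object","properties":{"plan":{"type":"string"},"grip_force":{"type":"number"}},"required":["plan"]}

```bash
mkdir -p pics
cat > h.py <<'E'
import numpy as np, cv2
from rig import env, imaging, job, models
def K(im):
    h,w=im['pixels'].shape[:2]; f=h/2/np.tan(np.radians(im['fov_y'])/2); return f
def world(im,u,v,d=None):
    u=np.asarray(u,float);v=np.asarray(v,float)
    if d is None: d=im['depth'][v.round().astype(int),u.round().astype(int)]
    f=K(im); p=np.stack([(u-im['cx'])/f*d,(v-im['cy'])/f*d,d*np.ones_like(u)],-1)
    T=im['world_from_camera']; return p@T[:3,:3].T+T[:3,3]
def onz(im,u,v,z):
    a=world(im,u,v,1.0);c=im['world_from_camera'][:3,3]; t=(z-c[2])/(a[...,2]-c[2]); return c+(a-c)*np.asarray(t)[...,None]
def save(im,name): cv2.imwrite('pics/'+name,im['pixels'][:,:,::-1])
E
python3 - <<'E'
from h import *
a=imaging.get_image('top'); b=imaging.get_image('scene')
cv2.imwrite('pics/1.png',a['pixels'][:,:,::-1]); save(b,'2.png')
print(a['world_from_camera'],a['fov_y'])
for n in ['template','jig','mug','glue','tape','stapler','glasses','notes']:
    for o in models.outline_of('top',n): 
        v,u=np.nonzero(o['region']); p=world(a,u,v); p=p[p[:,2]>-.02]
        print(n,round(o['confidence'],2),np.round(o['bbox']),np.median(p,0).round(3))
for n in ['template_handle','template_hole_a','jig_slot_a']:
    for o in models.tip_of('top',n): print(n,round(o['confidence'],2),np.round(o['at'],1),world(a,*o['at']).round(3))
s=env.observe();print(s['time_s'],s['position'],s['tool_rot'],env.tcp_to_grasp)
E
```

```text
[[-0.01892502 -0.99504552  0.09760252  0.4307214 ]
 [-0.99975464  0.0199573   0.00961082 -0.0772709 ]
 [-0.01151109 -0.09739669 -0.99517907  1.46729886]
 [ 0.          0.          0.          1.        ]] 50.32701552721746
template 0.84 [396. 162.  47.  51.] [ 0.704 -0.305  0.011]
template 0.78 [373. 219.  50.  31.] [ 0.509 -0.219  0.011]
jig 0.7 [239. 210.  72.  64.] [0.545 0.246 0.015]
mug 0.58 [339. 139.  31.  36.] [ 0.788 -0.098  0.036]
tape 0.75 [293. 134.  40.  42.] [0.765 0.042 0.025]
tape 0.67 [308. 248.  23.  22.] [ 0.406 -0.002  0.018]
stapler 0.67 [180. 186.  47.  19.] [0.637 0.433 0.044]
glasses 0.49 [237. 209.  70.  58.] [0.545 0.246 0.015]
glasses 0.48 [290. 148.  34.   6.] [0.758 0.074 0.032]
notes 0.83 [443. 195.  25.  28.] [ 0.572 -0.456  0.03 ]
template_handle 0.93 [394.4 157.5] [ 0.708 -0.296  0.051]
template_handle 0.84 [374.8 221.4] [ 0.495 -0.227  0.013]
template_handle 0.75 [490.4 270.6] [ 0.325 -0.597  0.051]
template_hole_a 0.88 [355.6 217.1] [ 0.512 -0.163 -0.   ]
template_hole_a 0.81 [484.1 252.8] [ 0.382 -0.597  0.   ]
template_hole_a 0.71 [387.  174.9] [ 0.656 -0.275  0.005]
template_hole_a 0.7 [386.9 218. ] [ 0.506 -0.269  0.012]
template_hole_a 0.58 [403.3 145.7] [ 0.756 -0.334  0.013]
template_hole_a 0.58 [481.8 288.3] [ 0.264 -0.579  0.012]
template_hole_a 0.3 [310.6 248.1] [ 0.409 -0.006 -0.003]
jig_slot_a 0.69 [249.  202.9] [0.568 0.203 0.01 ]
jig_slot_a 0.59 [217.4 216.7] [0.52  0.304 0.041]
0.65 [0.12151954 0.53639209 0.23132001] [[-9.75283446e-01  2.20957461e-01  6.42343783e-06]
 [ 2.20957461e-01  9.75283446e-01 -3.70412803e-06]
 [-7.08312730e-06 -2.19326824e-06 -1.00000000e+00]] -0.0187
```

View pics/1.png

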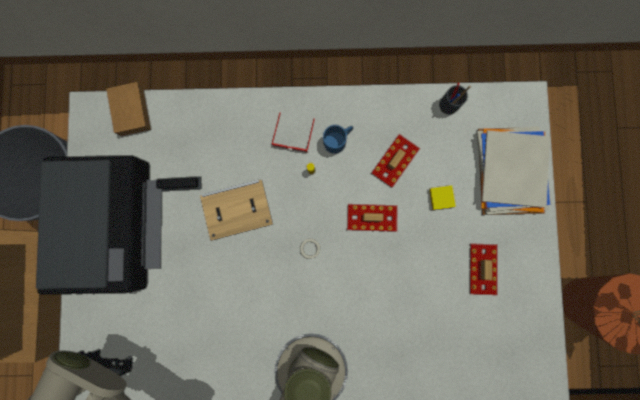

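View pics/2.png

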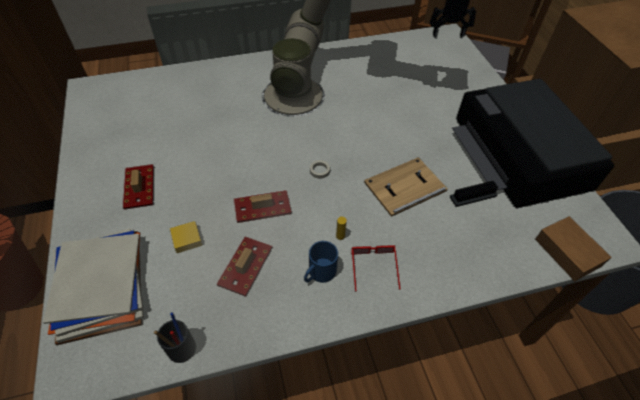

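Templates in the top view: (372,218) about 0.55 m from the base, (484,269) 0.67 m, and (396,162) 0.77 m. The nearest is (372,218), so it's the one meant. The jig is at (237,210) with slots at (219,213) and (253,206). I'll confirm with a crop and fit poses.

Run:
```python
from h import *
a=imaging.get_image('top'); px=a['pixels']
c1=cv2.resize(px[195:240,335:410],None,fx=8,fy=8,interpolation=cv2.INTER_CUBIC)[:, :,::-1]
c2=cv2.resize(px[175:245,195:280],None,fx=7,fy=7,interpolation=cv2.INTER_CUBIC)[:, :,::-1]
W=np.zeros((360+220,600,3),np.uint8); W[:360,:600]=c1; c2=cv2.resize(c2,(267,220)); W[360:,:267]=c2
cv2.imwrite('pics/3.png',W)
hsv=cv2.cvtColor(px,cv2.COLOR_RGB2HSV)
def fit(m,z):
    m=m.astype(np.uint8); v,u=np.nonzero(m); p=onz(a,u,v,z)[:,:2]
    r=cv2.minAreaRect((p*1000).astype(np.float32)); return r
red=((hsv[...,0]<10)|(hsv[...,0]>170))&(hsv[...,1]>150)&(hsv[...,2]>60)
m=np.zeros_like(red); m[200:237,340:402]=red[200:237,340:402]
print('template',fit(m,.01))
o=models.outline_of('top','jig')[0]; print('jig',fit(o['region'],.015))
# handle by depth
h=np.zeros_like(red);p=world(a,*np.meshgrid(np.arange(640),np.arange(400))); s=np.s_[205:232,350:395]; h[s]=(p[s][...,2]>.04)
print('handle',fit(h,.05),h.sum())
```

```text
template ((509.449462890625, -217.88694763183594), (165.09054565429688, 84.18505859375), 86.77790832519531)
jig ((546.7271728515625, 246.20553588867188), (163.96470642089844, 222.11207580566406), 13.448948860168457)
handle ((505.0340270996094, -213.11444091796875), (141.17115783691406, 35.860618591308594), 84.9384536743164) 147
```

View pics/3.png

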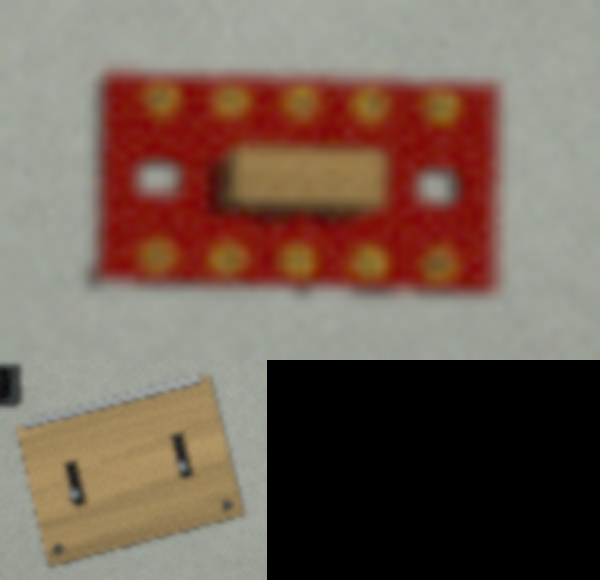

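The crop shows the red plate with a wooden handle and two pale through-holes, so it fits the description. In the jig inset the rail is on the far edge, and the pins sit in the near half of the slots. I'll look at the jig with the wrist camera on the way.

jog_arm --plan "0 0 7 0 0 0 0;0 0 7 0 0 0 0;0 0 7 0 0 0 0;0 0 7 0 0 0 0;0 0 7 0 0 0 0;0 0 7 0 0 0 0;0 0 7 0 0 0 0;0 0 7 0 0 0 0;0 0 7 0 0 0 0;0 0 0.8 0 0 0 0"

```text
time_s: 1.58
position: [0.1215, 0.5364, 0.2313]
tool_rot: [[-0.228, 0.974, -0.0], [0.974, 0.228, -0.0], [-0.0, -0.0, -1.0]]
ft_force: [0.3, 0.3, 0.2]
grip_width: 0.0855
gripper_force: 0.0
```

jog_arm --plan "0 0 0 -3.05 2.5 0 0;0 0 0 -3.05 2.5 0 0;0 0 0 -3.05 2.5 0 0;0 0 0 -3.05 2.5 0 0;0 0 0 -3.05 2.5 0 0;0 0 0 -3.05 2.5 0 0;0 0 0 -3.05 2.5 0 0;0 0 0 -3.05 2.5 0 0;0 0 0 -3.05 2.5 0 0;0 0 0 -3.05 2.5 0 0"

```text
time_s: 2.42
position: [0.4369, 0.2963, 0.2315]
tool_rot: [[-0.236, 0.972, 0.0], [0.972, 0.236, 0.0], [0.0, 0.0, -1.0]]
ft_force: [1.0, 1.5, 0.4]
grip_width: 0.0852
gripper_force: 0.0
```

jog_arm --plan "0 0 0 -3.05 2.5 0 0;0 0 0 -3.05 2.5 0 0;0 0 0 0 0 0 0"

```text
time_s: 2.67
position: [0.503, 0.246, 0.2306]
tool_rot: [[-0.23, 0.973, 0.001], [0.973, 0.23, -0.001], [-0.001, 0.001, -1.0]]
ft_force: [-0.0, -0.1, -0.4]
grip_width: 0.0856
gripper_force: 0.0
```

Run:
```python
from h import *
a=imaging.get_image('wrist'); save(a,'4.png'); np.save('w4.npy',a,allow_pickle=True)
print(a['world_from_camera'].round(3),a['fov_y'])
for n in ['jig','jig_slot_a']:
    for o in models.tip_of('wrist',n): print(n,round(o['confidence'],2),np.round(o['at'],1),onz(a,*o['at'],.015).round(4))
s=env.observe();print(s['position'],s['tool_rot'].round(4))
```

```text
[[ 0.973  0.221  0.065  0.487]
 [ 0.23  -0.934 -0.272  0.315]
 [ 0.001  0.279 -0.96   0.373]
 [ 0.     0.     0.     1.   ]] 68.05271348715074
jig 0.55 [350.  178.4] [0.5369 0.2526 0.015 ]
jig_slot_a 0.79 [354.5 129.5] [0.5271 0.3103 0.015 ]
jig_slot_a 0.61 [352.4 227.5] [0.5564 0.1911 0.015 ]
[0.49815187 0.25003557 0.23109899] [[-2.337e-01  9.723e-01 -7.000e-04]
 [ 9.723e-01  2.337e-01  0.000e+00]
 [ 2.000e-04 -7.000e-04 -1.000e+00]]
```

View pics/4.png

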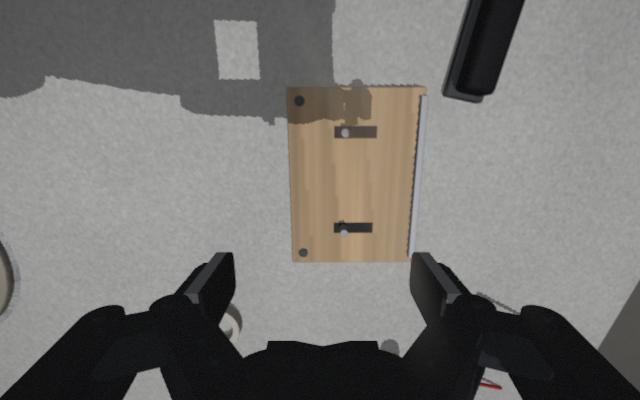

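The jig lies at (355,175), with the slots at (355,132) and (353,228). Pin tops show at about (345,133) and (344,232), left of the slot middles. I'll enlarge and measure.

Run:
```python
from h import *
a=np.load('w4.npy',allow_pickle=True).item(); px=a['pixels']
c=[cv2.resize(px[s],None,fx=12,fy=12,interpolation=cv2.INTER_CUBIC)[:,:,::-1] for s in (np.s_[118:142,325:390],np.s_[216:240,325:390])]
cv2.imwrite('pics/5.png',np.vstack(c))
o=models.outline_of('wrist','jig')[0]; v,u=np.nonzero(o['region']); p=onz(a,u,v,.015)[:,:2]
print(cv2.minAreaRect((p*1000).astype(np.float32)))
for r in [(118,142),(216,240)]:
    g=px[r[0]:r[1],325:390].astype(int); dark=g.max(2)<60
    n,l,st,ce=cv2.connectedComponentsWithStats(dark.astype(np.uint8)); k=1+st[1:,4].argmax()
    v,u=np.nonzero(l==k); q=onz(a,u+325,v+r[0],.015)[:,:2]; print('slot',cv2.minAreaRect((q*1000).astype(np.float32)),st[k])
    sat=g.max(2)-g.min(2); b=(sat<25)&(g.max(2)>75); b[:, :10]=0;b[:,30:]=0
    n,l,st,ce=cv2.connectedComponentsWithStats(b.astype(np.uint8)); 
    for k in range(1,n):
        if st[k,4]>8: uv=ce[k]+[325,r[0]]; print('pin',uv,st[k],onz(a,*uv,.035))
```

```text
((545.3304443359375, 249.33285522460938), (162.5908660888672, 220.09378051757812), 13.434535026550293)Traceback (most recent call last):
  File "<stdin>", line 9, in <module>
ValueError: attempt to get argmax of an empty sequence
```

View pics/5.png

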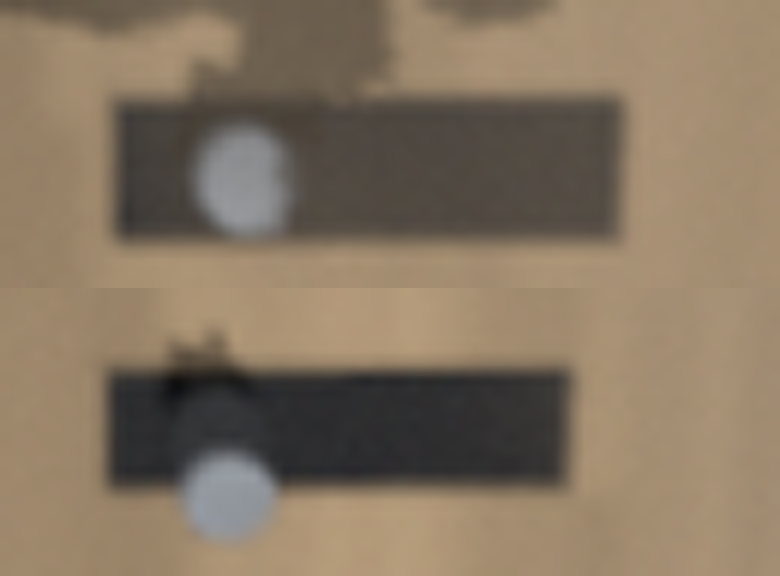

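Run:
```python
from h import *
a=np.load('w4.npy',allow_pickle=True).item()
U=np.array([344.95,343.6]);V=np.array([132.5,232.95]);P=onz(a,U,V,.035)
S=onz(a,np.array([354.65,352.7]),np.array([131.8,227.3]),.015)
print(P,S,P-S)
for X in (P,S):
    d=X[0]-X[1];print('mid',X.mean(0),'len',np.linalg.norm(d),'ang x axis',np.degrees(np.arctan2(d[1],d[0]))-90)
x=np.array([np.cos(np.radians(13.6)),np.sin(np.radians(13.6))]);print('pin x in jig',(P-S)[:,:2]@x)
```

```text
[[0.51538052 0.30500588 0.035     ]
 [0.54383288 0.18866212 0.035     ]] [[0.52798871 0.30780329 0.015     ]
 [0.55668915 0.19143971 0.015     ]] [[-0.01260819 -0.00279741  0.02      ]
 [-0.01285627 -0.00277759  0.02      ]]
mid [0.5296067 0.246834  0.035    ] len 0.11977231168553405 ang x axis 13.742203457092316
mid [0.54233893 0.2496215  0.015     ] len 0.11985073878890667 ang x axis 13.855153649226338
pin x in jig [-0.01291246 -0.01314892]
```

jog_arm --plan "0 0 6 0 0 0 0;0 0 6 0 0 0 0;0 0 5 0 0 0 0;0 0 0 -4 0 0 0;0 0 0 -4 0 0 0;0 0 0 -4 0 0 0;0 0 0 -4 0 0 0;0 0 0 -4 0 0 0;0 0 0 -4 0 0 0;0 0 0 -4 0 0 0"

```text
time_s: 3.7
position: [0.48, -0.0296, 0.2318]
tool_rot: [[0.058, 0.998, 0.001], [0.998, -0.058, -0.0], [-0.0, 0.001, -1.0]]
ft_force: [1.1, -0.3, -0.1]
grip_width: 0.0851
gripper_force: 0.0
```

jog_arm --plan "0 0 0 -4 0 0 0;0 0 0 -4 0 0 0;0 0 0 -3 0.5 0 0;0 0 0 0 0 0 0;0 0 0 0 0 0 0"

```text
time_s: 4.12
position: [0.4789, -0.1394, 0.2314]
tool_rot: [[0.062, 0.998, 0.0], [0.998, -0.062, 0.0], [0.0, 0.0, -1.0]]
ft_force: [0.3, 1.4, 0.4]
grip_width: 0.0852
gripper_force: 0.0
```

Run:
```python
from h import *
a=imaging.get_image('wrist'); save(a,'6.png'); np.save('w6.npy',a,allow_pickle=True)
for n in ['template_handle','template_hole_a']:
    for o in models.tip_of('wrist',n): print(n,round(o['confidence'],2),np.round(o['at'],1),onz(a,*o['at'],.03 if 'handle' in n else .0).round(4))
hsv=cv2.cvtColor(a['pixels'],cv2.COLOR_RGB2HSV)
red=(((hsv[...,0]<10)|(hsv[...,0]>170))&(hsv[...,1]>150)&(hsv[...,2]>40)).astype(np.uint8)
n,l,st,ce=cv2.connectedComponentsWithStats(red)
for k in range(1,n):
    if st[k,4]>1000:
        v,u=np.nonzero(l==k); p=onz(a,u,v,.01)[:,:2]; print(st[k],cv2.minAreaRect((p*1000).astype(np.float32)))
s=env.observe();print(s['position'],s['tool_rot'].round(4))
```

```text
template_handle 0.71 [352.7 243.2] [ 0.5122 -0.2224  0.03  ]
template_handle 0.56 [497.6 293.1] [ 0.7013 -0.306   0.03  ]
template_hole_a 0.97 [455.4 261. ] [ 0.6565 -0.2716  0.    ]
template_hole_a 0.83 [345.2 275.1] [ 0.5025 -0.284   0.    ]
template_hole_a 0.78 [518.7 297.1] [ 0.7514 -0.3352  0.    ]
template_hole_a 0.76 [346.8 190.1] [ 0.5096 -0.1608  0.    ]
[ 313  170   67  120 4771] ((507.1224365234375, -216.3433837890625), (168.35882568359375, 87.74919128417969), 87.16987609863281)
[ 436  226  122   88 3373] ((705.7669067382812, -294.6126708984375), (72.1258773803711, 172.70834350585938), 52.94584274291992)
[ 0.47899164 -0.13769708  0.23152605] [[ 5.950e-02  9.982e-01  1.000e-04]
 [ 9.982e-01 -5.950e-02  2.000e-04]
 [ 2.000e-04  1.000e-04 -1.000e+00]]
```

View pics/6.png

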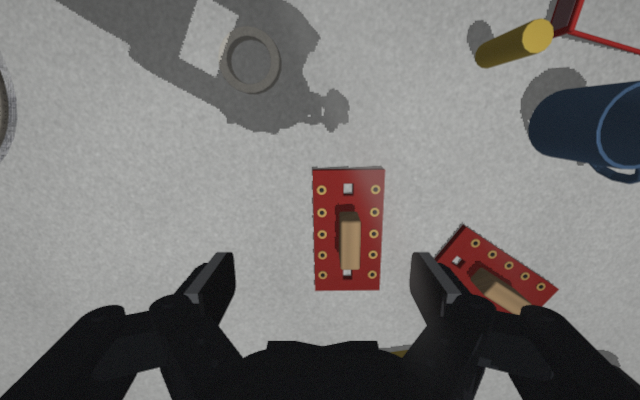

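The nearest template is at (348,230) with its handle at (350,240), and the gripper straddles it freely; the look-alike at (495,290) is clear. The second image matches the estimate: centre about (0.507, -0.218). Moving over it and going down.

jog_arm --plan "0 0 0 -3.9 1.6 0 0;0 0 0 -3.9 1.7 0 0;0 0 0 0 0 4 0;0 0 0 0 0 4 0;0 0 0 0 0 4 0;0 0 0 0 0 3 0;0 0 0 0 0 3 0;0 0 0 0 0 2 0;0 0 0 0 0 1.6 0;0 0 0 0 0 0 0"

```text
time_s: 5.1
position: [0.5058, -0.2156, 0.0128]
tool_rot: [[0.06, 0.998, -0.004], [0.998, -0.06, 0.003], [0.003, -0.005, -1.0]]
ft_force: [-0.2, -0.3, 0.2]
grip_width: 0.0853
gripper_force: 0.0
```

jog_arm --plan "0 0 0 0 0 0 100;0 0 0 0 0 0 180;0 0 0 0 0 0 255;0 0 0 0 0 0 255;0 0 0 0 0 0 255;0 0 0 0 0 0 255;0 0 0 0 0 0 255;0 0 0 0 0 0 255;0 0 0 0 0 0 255;0 0 0 0 0 0 255" --grip_force 40

```text
time_s: 5.93
position: [0.5071, -0.2182, 0.0163]
tool_rot: [[0.062, 0.998, 0.001], [0.998, -0.062, -0.001], [-0.001, 0.001, -1.0]]
ft_force: [-0.1, 1.0, 6.0]
grip_width: 0.0235
gripper_force: 40.6
```

jog_arm --plan "0 0 0 0 0 -0.5 255;0 0 0 0 0 -1 255;0 0 0 0 0 -2 255;0 0 0 0 0 -3 255;0 0 0 0 0 -3 255;0 0 0 0 0 -2 255;0 0 0 0 0 -1 255;0 0 0 0 0 0 255;0 0 0 0 0 0 255;0 0 0 0 0 0 255" --grip_force 60

```text
time_s: 6.77
position: [0.506, -0.2176, 0.1388]
tool_rot: [[0.062, 0.998, -0.003], [0.998, -0.062, 0.002], [0.002, -0.003, -1.0]]
ft_force: [0.1, -0.1, -5.3]
grip_width: 0.0234
gripper_force: 59.6
```

Run:
```python
from h import *
a=imaging.get_image('wrist'); b=imaging.get_image('scene'); save(a,'7.png')
s=env.observe();R=np.array(s['tool_rot']);print(s['time_s'],s['position'],R.round(4),s['ft_force'],s['wrist_torque'],s['grip_width'])
for n in ['template_handle','template_hole_a']:
    for o in models.tip_of('wrist',n): 
        print(n,round(o['confidence'],2),np.round(o['at'],1),((onz(a,*o['at'],s['position'][2]-.0155+(.03 if 'handle' in n else .01))-s['position'])@R).round(4))
hsv=cv2.cvtColor(a['pixels'],cv2.COLOR_RGB2HSV)
red=(((hsv[...,0]<10)|(hsv[...,0]>170))&(hsv[...,1]>130)&(hsv[...,2]>40)).astype(np.uint8)
n,l,st,ce=cv2.connectedComponentsWithStats(red)
for k in range(1,n):
    if st[k,4]>1000:
        v,u=np.nonzero(l==k); w=world(a,u,v); w=w[(a['depth'][v,u]>0)]; q=(w-s['position'])@R
        c,_,_,_=np.linalg.lstsq(np.c_[q[:,:2],np.ones(len(q))],q[:,2],rcond=None); print(st[k],'plane slopes,z',c, cv2.minAreaRect((q[:,:2]*1000).astype(np.float32)))
```

```text
6.8667 [ 0.50615613 -0.21773627  0.13881358] [[ 0.0623  0.9981 -0.0025]
 [ 0.9981 -0.0623  0.0018]
 [ 0.0016 -0.0026 -1.    ]] [ 0.82891041  0.73224881 -3.52688699] [-0.02019371  0.00528852 -0.03698738] 0.023173550439969017
template_handle 0.76 [537.2 274.1] [-0.0015  0.1035 -0.0148]
template_handle 0.66 [322.2 270.3] [ 0.0004 -0.0001 -0.0145]
template_hole_a 0.91 [472.7 237.6] [0.0091 0.0807 0.0053]
template_hole_a 0.89 [317.4 139.7] [ 0.0606 -0.0024  0.0056]
template_hole_a 0.73 [556.1 285.7] [-0.0201  0.1318  0.0051]
[  226    86   190   204 20283] plane slopes,z [-0.00183889  0.00161334  0.00657679] ((30.987285614013672, -0.45090484619140625), (89.85842895507812, 108.388427734375), 89.70985412597656)
[ 428  187  186  148 9533] plane slopes,z [ 0.00095126 -0.00771961  0.13011174] ((-74.03539276123047, 202.80050659179688), (89.0194091796875, 170.62374877929688), 33.19113540649414)
```

View pics/7.png

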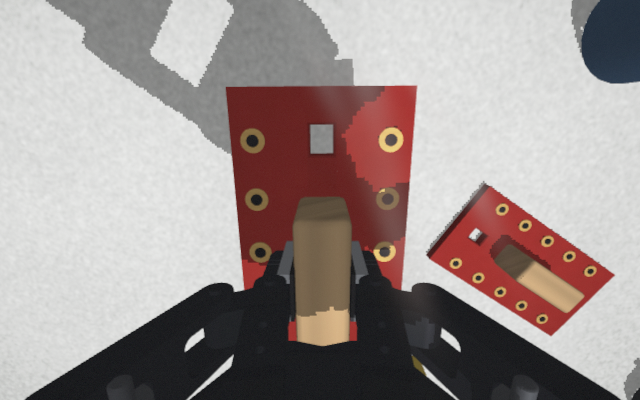

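The wrist view shows the plate level and square in the grip: hole at (321,139), plate centre within about 0.5 mm of the TCP. Carrying it over the pins.

jog_arm --plan "0 0 -3 0 0 0 255;0 0 -6 0 0 0 255;0 0 -5.3 0 0 0 255;0 0 -3 0 0 0 255;0 0 0 1.54 0.49 0 255;0 0 0 3 0.9 0 255;0 0 0 4 1.2 0 255;0 0 0 4 1.2 0 255;0 0 0 4 1.2 0 255;0 0 0 4 1.2 0 255"

```text
time_s: 7.8
position: [0.5177, -0.0024, 0.1399]
tool_rot: [[-0.237, 0.972, -0.001], [0.972, 0.237, 0.0], [0.0, -0.001, -1.0]]
ft_force: [0.8, 0.3, -3.7]
grip_width: 0.0232
gripper_force: 59.4
```

jog_arm --plan "0 0 0 4 1.2 0 255;0 0 0 4 1.2 0 255;0 0 0 4 1.2 0 255;0 0 0 4 1.2 0 255;0 0 0 4 1.2 0 255;0 0 0 2.5 0.7 0 255;0 0 0 1.5 0.4 0 255;0 0 0 0 0 0 255;0 0 0 0 0 0 255;0 0 0 0 0 0 255"

```text
time_s: 8.63
position: [0.5299, 0.2446, 0.1399]
tool_rot: [[-0.237, 0.971, -0.001], [0.971, 0.237, -0.001], [-0.0, -0.001, -1.0]]
ft_force: [-0.3, -0.1, -4.5]
grip_width: 0.023
gripper_force: 59.5
```

Run:
```python
from h import *
s=env.observe();R=np.array(s['tool_rot']);p=np.array(s['position']);print(p,R.round(4),s['ft_force'],s['wrist_torque'])
print('yaw',np.degrees(np.arctan2(R[1,1],R[0,1])),'pin mid in tool',(np.array([.5296,.2468,.035])-p)@R)
a=imaging.get_image('wrist'); save(a,'8.png')
```

```text
[0.52991034 0.24463845 0.13987723] [[-2.371e-01  9.715e-01 -9.000e-04]
 [ 9.715e-01  2.371e-01 -5.000e-04]
 [-3.000e-04 -1.000e-03 -1.000e+00]] [-0.32651224 -0.1150838  -4.5396121 ] [-0.03908699  0.04592734 -0.02375806]
yaw 13.716018358366174 pin mid in tool [0.00220511 0.00031356 0.10487631]
```

View pics/8.png

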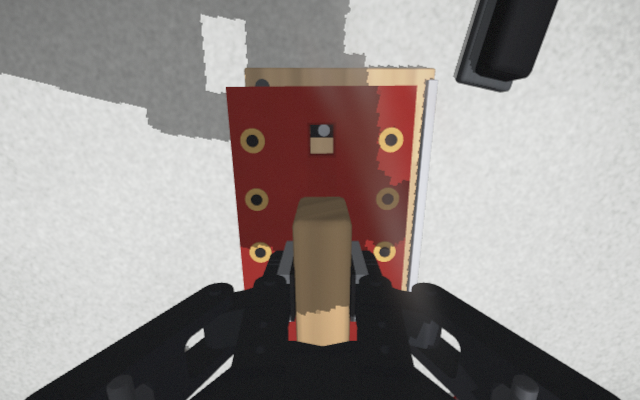

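The far pin shows through the hole at about (323,131); the hole spans about (310-333, 124-154). I'll compute the offset from this picture.

Run:
```python
from h import *
a=imaging.get_image('wrist');px=a['pixels'].astype(int)
s=env.observe();R=np.array(s['tool_rot']);p=np.array(s['position'])
hsv=cv2.cvtColor(a['pixels'],cv2.COLOR_RGB2HSV)
g=px[112:165,298:346]; rd=(g[...,0]-g[...,1:].max(2)>45)
n,l,st,ce=cv2.connectedComponentsWithStats((~rd).astype(np.uint8)); k=l[26,23]; print('hole box',st[k]+[298,112,0,0,0],ce[k]+[298,112])
hx=np.array([st[k][0]+298-.5,st[k][0]+st[k][2]+298-.5]);hy=np.array([st[k][1]+112-.5,st[k][1]+st[k][3]+112-.5])
u,v=np.meshgrid(hx,hy); print('hole corners tool',((onz(a,u,v,p[2]-.0066)-p)@R).round(4).tolist())
m=(l==k)&(g.max(2)-g.min(2)<32)&(g.max(2)>85)
n,l2,st2,ce2=cv2.connectedComponentsWithStats(m.astype(np.uint8))
for i in range(1,n):
    if st2[i,4]>10: print('blob',st2[i],ce2[i]+[298,112],((onz(a,*(ce2[i]+[298,112]),.035)-p)@R).round(4), g[l2==i].mean(0))
```

```text
hole box [309 123  26  32 766] [321.45691906 138.59921671]
hole corners tool [[[0.0687, -0.0066, 0.0066], [0.0687, 0.006, 0.0066]], [[0.0533, -0.0068, 0.0066], [0.0533, 0.0062, 0.0066]]]
blob [ 20  12  12  12 115] [323.3826087  129.44347826] [0.0617 0.001  0.1052] [106.55652174 108.26956522 112.8       ]
blob [13 25 13  1 13] [317. 137.] [ 0.0557 -0.0042  0.1052] [108.07692308  94.30769231  77.92307692]
```

jog_arm --plan "0 0 0 0.12 0.1 1 255;0 0 0 0 0 2 255;0 0 0 0 0 2 255;0 0 0 0 0 1.5 255;0 0 0 0 0 1 255;0 0 0 0 0 0.3 255;0 0 0 0 0 0 255;0 0 0 0 0 0 255;0 0 0 0 0 0 255"

```text
time_s: 9.48
position: [0.5313, 0.2468, 0.0633]
tool_rot: [[-0.237, 0.971, 0.002], [0.971, 0.237, 0.0], [-0.0, 0.002, -1.0]]
ft_force: [-0.3, 0.5, -2.9]
grip_width: 0.0232
gripper_force: 59.5
```

```bash
cat > pin.py <<'E'
from h import *
a=imaging.get_image('wrist');px=a['pixels'].astype(int)
s=env.observe();R=np.array(s['tool_rot']);p=np.array(s['position']);print(p,s['ft_force'],s['wrist_torque'],np.degrees(np.arctan2(R[1,1],R[0,1])))
g=px[112:165,298:346]; rd=(g[...,0]-g[...,1:].max(2)>45)
n,l,st,ce=cv2.connectedComponentsWithStats((~rd).astype(np.uint8)); k=l[26,23]; print('hole box',st[k],((onz(a,*(ce[k]+[298,112]),p[2]-.0066)-p)@R).round(4))
m=(l==k)&(g.max(2)-g.min(2)<32)&(g.max(2)>85)
n,l2,st2,ce2=cv2.connectedComponentsWithStats(m.astype(np.uint8))
for i in range(1,n):
    if st2[i,4]>20: print('blob',st2[i],ce2[i]+[298,112],((onz(a,*(ce2[i]+[298,112]),.035)-p)@R).round(4))
import sys
cv2.imwrite('pics/'+sys.argv[1],cv2.resize(a['pixels'][112:165,298:346],None,fx=10,fy=10,interpolation=cv2.INTER_CUBIC)[:,:,::-1])
E
python3 pin.py 9.png
```

```text
[0.53118587 0.24680652 0.06326739] [ 0.47168009  0.15121358 -3.47158246] [ 0.01148662  0.01007244 -0.02639704] 13.734682933038894
hole box [ 11  12  25  31 741] [ 0.0609 -0.0002  0.0066]
blob [13 13 21  1 21] [321. 125.] [ 0.0669 -0.0004  0.0283]
blob [ 15  18  20  19 259] [320.84555985 139.11583012] [ 0.0591 -0.0005  0.0283]
```

View pics/9.png

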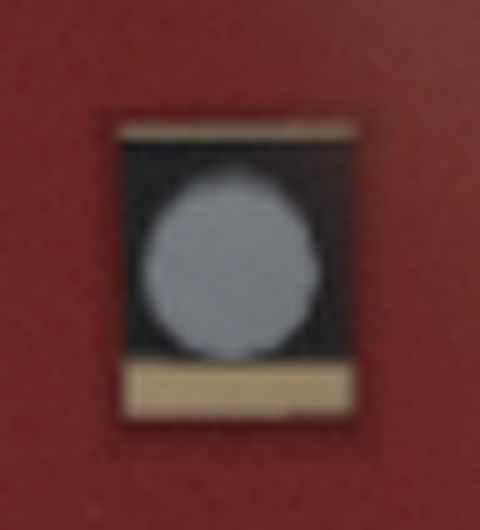

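Near view: the pin at (231,268) sits well inside the hole (118-355, 122-418 of the crop). It needs about -1.2 mm in tool x and -0.2 mm in y. Correcting, then feeling downwards.

jog_arm --plan "0 0 0 -0.12 -0.02 0 255;0 0 0 0 0 0.4 255;0 0 0 0 0 0.4 255;0 0 0 0 0 0.2 255;0 0 0 0 0 0.1 255;0 0 0 0 0 0.1 255;0 0 0 0 0 0.1 255;0 0 0 0 0 0.1 255;0 0 0 0 0 0 255"

```text
time_s: 10.28
position: [0.5308, 0.2455, 0.0482]
tool_rot: [[-0.237, 0.971, -0.0], [0.971, 0.237, -0.0], [0.0, -0.0, -1.0]]
ft_force: [-0.6, 0.2, -3.8]
grip_width: 0.0234
gripper_force: 59.5
```

jog_arm --plan "0 0 0 0 0 0.1 255;0 0 0 0 0 0.1 255;0 0 0 0 0 0.1 255;0 0 0 0 0 0.1 255;0 0 0 0 0 0 255"

```text
time_s: 10.7
position: [0.5307, 0.2454, 0.0441]
tool_rot: [[-0.237, 0.971, -0.0], [0.971, 0.237, -0.0], [0.0, -0.0, -1.0]]
ft_force: [0.3, 0.9, -3.1]
grip_width: 0.0231
gripper_force: 59.5
```

In over both pins with no added force. Continuing down.

jog_arm --plan "0 0 0 0 0 0.2 255;0 0 0 0 0 0.2 255;0 0 0 0 0 0.2 255;0 0 0 0 0 0.2 255;0 0 0 0 0 0.1 255;0 0 0 0 0 0 255"

```text
time_s: 11.2
position: [0.5306, 0.2455, 0.035]
tool_rot: [[-0.237, 0.971, -0.001], [0.971, 0.237, -0.0], [0.0, -0.001, -1.0]]
ft_force: [1.1, 0.1, -4.6]
grip_width: 0.0236
gripper_force: 59.5
```

jog_arm --plan "0 0 0 0 0 0.1 255;0 0 0 0 0 0.1 255;0 0 0 0 0 0 255"

```text
time_s: 11.45
position: [0.5308, 0.2455, 0.0332]
tool_rot: [[-0.237, 0.971, -0.0], [0.971, 0.237, -0.0], [0.0, -0.0, -1.0]]
ft_force: [-0.1, 0.4, -3.8]
grip_width: 0.0232
gripper_force: 59.5
```

jog_arm --plan "0 0 0 0 0 0.05 255;0 0 0 0 0 0.05 255;0 0 0 0 0 0 255"

```text
time_s: 11.7
position: [0.5308, 0.2455, 0.0323]
tool_rot: [[-0.237, 0.971, 0.0], [0.971, 0.237, -0.0], [-0.0, 0.0, -1.0]]
ft_force: [-0.4, -0.2, -3.8]
grip_width: 0.0236
gripper_force: 59.5
```

jog_arm --plan "0 0 0 0 0 0.03 255;0 0 0 0 0 0 255"

```text
time_s: 11.87
position: [0.5308, 0.2455, 0.032]
tool_rot: [[-0.237, 0.971, -0.0], [0.971, 0.237, 0.0], [0.0, -0.0, -1.0]]
ft_force: [-0.5, -0.5, -3.4]
grip_width: 0.0234
gripper_force: 59.5
```

jog_arm --plan "0 0 0 0 0 0.03 255;0 0 0 0 0 0.02 255;0 0 0 0 0 0 255"

```text
time_s: 12.12
position: [0.5308, 0.2455, 0.0315]
tool_rot: [[-0.237, 0.971, -0.0], [0.971, 0.237, -0.0], [-0.0, -0.0, -1.0]]
ft_force: [0.4, 0.8, -4.0]
grip_width: 0.0231
gripper_force: 59.5
```

jog_arm --plan "0 0 0 0 0 0.02 255;0 0 0 0 0 0 255"

```text
time_s: 12.28
position: [0.5308, 0.2455, 0.0314]
tool_rot: [[-0.237, 0.971, 0.0], [0.971, 0.237, 0.0], [-0.0, 0.0, -1.0]]
ft_force: [-0.4, -0.1, -2.4]
grip_width: 0.023
gripper_force: 59.6
```

jog_arm --plan "0 0 0 0 0 0.02 255;0 0 0 0 0 0 255"

```text
time_s: 12.45
position: [0.5308, 0.2455, 0.0314]
tool_rot: [[-0.237, 0.971, 0.0], [0.971, 0.237, -0.0], [-0.0, 0.0, -1.0]]
ft_force: [-1.0, -1.0, -0.7]
grip_width: 0.0233
gripper_force: 60.0
```

jog_arm --plan "0 0 0 0 0 0.02 255;0 0 0 0 0 0 255"

```text
time_s: 12.62
position: [0.5308, 0.2455, 0.0314]
tool_rot: [[-0.238, 0.971, 0.0], [0.971, 0.238, 0.0], [-0.0, 0.0, -1.0]]
ft_force: [-3.4, -0.6, 4.0]
grip_width: 0.0229
gripper_force: 60.5
```

Firm contact on the board at about 8 N. Holding briefly, then releasing and rising.

jog_arm --plan "0 0 0 0 0 0 255;0 0 0 0 0 0 255;0 0 0 0 0 0 200;0 0 0 0 0 0 150;0 0 0 0 0 0 80;0 0 0 0 0 0 0;0 0 0 0 0 0 0;0 0 0 0 0 0 0;0 0 0 0 0 0 0;0 0 0 0 0 0 0"

```text
time_s: 13.45
position: [0.5308, 0.2455, 0.0309]
tool_rot: [[-0.237, 0.971, 0.0], [0.971, 0.237, 0.0], [0.0, 0.0, -1.0]]
ft_force: [0.8, -0.3, -0.7]
grip_width: 0.0854
gripper_force: 0.0
```

jog_arm --plan "0 0 0 0 0 -0.5 0;0 0 0 0 0 -1 0;0 0 0 0 0 -2 0;0 0 0 0 0 -3 0;0 0 0 0 0 -3 0;0 0 0 0 0 -3 0;0 0 0 0 0 -2 0;0 0 0 0 0 0 0;0 0 0 0 0 0 0"

```text
time_s: 14.2
position: [0.531, 0.2456, 0.1776]
tool_rot: [[-0.237, 0.971, 0.003], [0.971, 0.237, 0.001], [-0.0, 0.003, -1.0]]
ft_force: [0.2, -0.5, -0.2]
grip_width: 0.0857
gripper_force: 0.0
```

Run:
```python
from h import *
a=imaging.get_image('wrist'); save(a,'10.png')
hsv=cv2.cvtColor(a['pixels'],cv2.COLOR_RGB2HSV)
red=(((hsv[...,0]<10)|(hsv[...,0]>170))&(hsv[...,1]>130)&(hsv[...,2]>40)).astype(np.uint8)
n,l,st,ce=cv2.connectedComponentsWithStats(red);k=1+st[1:,4].argmax()
v,u=np.nonzero(l==k); w=world(a,u,v); c,_,_,_=np.linalg.lstsq(np.c_[w[:,:2],np.ones(len(w))],w[:,2],rcond=None); print(c,np.median(w[:,2]),cv2.minAreaRect((onz(a,u,v,.025)[:,:2]*1000).astype(np.float32)))
print(env.observe()['time_s'],env.observe()['ft_force'])
```

```text
[0.01883416 0.04008456 0.00643114] 0.02487716029426973 ((530.3018798828125, 246.3453369140625), (89.02883911132812, 168.79615783691406), 14.207691192626953)
14.25 [ 0.32476464 -0.17758203 -0.5871594 ]
```

View pics/10.png

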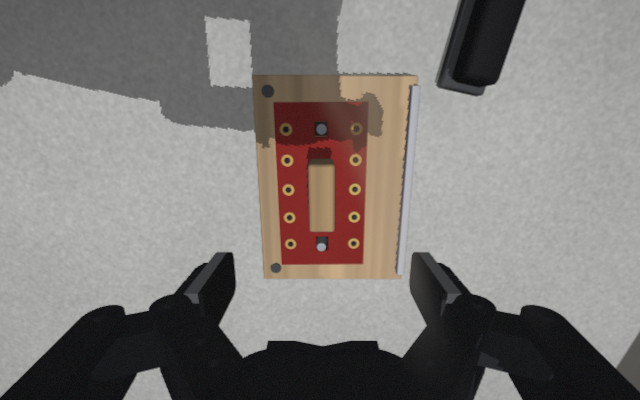

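Both pins stand in the holes at (321,129) and (321,245), and the template is square on the board. I'll check the fitted slope robustly, against the board.

Run:
```python
from h import *
a=imaging.get_image('wrist')
hsv=cv2.cvtColor(a['pixels'],cv2.COLOR_RGB2HSV)
red=(((hsv[...,0]<10)|(hsv[...,0]>170))&(hsv[...,1]>130)&(hsv[...,2]>40)).astype(np.uint8)
n,l,st,ce=cv2.connectedComponentsWithStats(red);k=1+st[1:,4].argmax()
m=l==k; wood=(hsv[...,0]>8)&(hsv[...,0]<25)&(hsv[...,1]>60); wood[:,:262]=0;wood[:,400:]=0;wood[:80]=0;wood[270:]=0
for M,z in((m,.025),(wood,.015)):
    v,u=np.nonzero(M); w=world(a,u,v); w=w[abs(w[:,2]-z)<.005]
    print(len(w),np.linalg.lstsq(np.c_[w[:,:2]-[.53,.246],np.ones(len(w))],w[:,2],rcond=None)[0])
```

```text
9288 [-0.00040749  0.00122846  0.02486775]
11273 [8.04531968e-05 1.28830517e-03 1.48638117e-02]
```

Flat and flush: the top face is exactly 10 mm above the board, with no tilt.

```bash
python3 -c "
from rig import job
print(job.close_job())"
```

```text
the job is handed in; nothing more can be done
None
```

The template lies flush on the jig with both pins through its holes, released with the gripper clear, and the job is handed in at about 14.3 s; no verdict was shown.

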